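# Hold the quartz wedge in the polarising microscope's accessory slot

## Task

Take the quartz wedge, the slider with the long window, out of its case and pass it nose first, without forcing it, into the accessory slot on the side of the microscope until the middle of its long window lies on the optical axis. The slot has no click stop, so finish while still holding the wedge steady there in the gripper; leave the tint plate, oil bottle and slide box alone.

Things in the scene. Friction and masses are not known exactly. Their poses are not given: they have to be found in the camera images.
- wedge: loose slider, about 55 g: black grip block 50 x 24 x 20 mm (x, y, z), aluminium bar 93 x 20 x 6 mm out of its front end, undersides flush; long glazed window 36 x 10 mm in the bar near the nose. Origin: under the grip block's middle; x along the bar (grip ends at 25, mass centre about 37, nose at 118 mm), z up. Starts level in the case, underside 18 mm above bench, nose roughly to +y; keep it this way up
- wedge_window (a point): middle of the wedge's long window, 95 mm ahead of the wedge's origin and 3 mm above its underside (mid-thickness of the bar); axes as the wedge's
- wedge_nose (a point): front end of the wedge's bar, 118 mm ahead of the wedge's origin, 3 mm above its underside; axes as the wedge's
- microscope: fixed microscope, 0.41 m tall, base 270 x 190 mm. Origin: on the bench under the optical axis; z up, eyepieces towards -x, slot mouth on the -y side. In this frame, mm: slot housing x -36..36, y -34..38, z 212..262; head above it y -39..39, z 275..330; eyepieces lean out of the head to x = -125, y -50..50, z 290..365; stage x -73..83, y -83..83, top at z = 135
- slot_mouth (a point): middle of the accessory slot's mouth, 34 mm to the -y side of the optical axis, in the flat upright side face of the slot housing, 237 mm above the bench; axes as the microscope's. The slot is 22 wide (x) and 8 mm high (z), level, square to the face, no lead-in; it runs in along the microscope's +y for 66 mm to a blind end
- optical_axis (a point): point on the optical axis at mid-height of the slot, 34 mm inside the mouth along +y of the microscope; axes as the microscope's. With the window's middle here the nose is 9 mm short of the blind end and the front end of the grip block stands 36 mm outside the mouth
- case: fixed open wooden tray 202 (x) x 182 mm (y), origin under its middle; rim 14 mm high, floor 6 mm above the bench. Two sliders lie in it side by side, 80 mm apart, bars along its x: each bar on a cross rib (at x = 30 mm, side stops to z = 22 mm), each grip's front end on a block 20 mm wide (x -32..-20 mm), tops at z = 18 mm. Grips overhang: 12 mm free under them
- tint_plate: bystander in the case beside the wedge, in either place: a slider with the same black grip but a shorter bar (68 mm) with one small round aperture; origin as the wedge's, under the middle of its grip
- oil_bottle: bystander: small amber dropper bottle, 32 mm across, 75 mm tall, origin under its middle
- slide_box: bystander: flat white and grey box for specimen slides, 102 x 87 x 38 mm, origin under its middle
There are look-alikes about, which are no part of the job. Leave any pink or purple look-alike of the wedge alone.

How it is judged:
By the outcome, as a careful person would: the job done as asked, in the order asked, and still so for the second after the job is handed in, while the arm keeps its last pose, push and grip.
It also fails if it takes over 51 s, if anything falls off the work surface, if the arm or the gripper's body presses on something with over 40 N, if the wrist force passes 120 N, or if a joint passes its speed limit or range.

## Robot

A 7-joint arm with a two-finger parallel gripper is mounted at the origin on the work surface. World frame = base frame: x ahead of the robot, y to its left, z up, the work surface at z = 0. Lengths are in m, angles in degrees, forces in N, time in s.
With the tool pointing down it reaches from about 0.4 to 0.85 m from the base axis. Payload 4.4 kg.
Tool frame: the origin (TCP) lies on the mounting face of the last link; the fingertips stand 199 mm ahead of it and the grasp point (between the pads) lies 180 mm ahead of it; z points along the fingers, x is the direction in which the jaws open and shut, and the axes are right-handed (so a half turn about z gives the same grasp; the last joint's range is limited). The gripper opens to 94 mm and grips with 3 to 60 N. Pads are 16 mm wide; open, the fingers measure 119 mm over their backs; the gripper's body (75 mm by 177 mm) begins 78 mm behind the grasp point.
Start: joints at [-69.202, 36.005, 2.206, 86.941, -1.547, 57.084, -1.146], TCP at [0.27, 0.591, 0.405] pointing down, gripper open.
Joint ranges: [-175.42, 175.42], [-21.48, 121.26], [-71.46, 75.88], [10.55, 141.38], [-63.04, 243.04], [13.31, 113.54], [-168.57, 168.57]. Speed limits (degrees/s): [147.25, 147.25, 180, 180, 180, 180, 180].

## Interface

Orientations are given as [roll, pitch, yaw] about the fixed x, y, z axes, in that order (R = Rz(yaw) Ry(pitch) Rx(roll)).
In Python, from rig import status, eyes, hand_in, nets gives the robot as it stands.
- The arm moves only by the shell command python3 -m creep 'ROWS' [OPENING] [FORCE]. ROWS is JSON, a list of rows, each an object of numbers: "x", "y", "z": the shift along the tool's x, y, z in cm; "wx", "wy", "wz": the turn, a rotation vector about the tool's x, y, z in degrees. A call has 1 to 20 rows; each row shifts and turns the commanded pose from where the row before left it, along the tool's axes as they then stand; what a row does not reach is not made up. A row lasts 1/10 s, in which the tool goes at most 50 mm and 8.59 degrees, less where a joint would pass 70% of its speed; a pose out of reach is approached as far as the arm can. A call is refused whole if a number of a shift passes 5 or a number of a turn 8.59, either way. A call with a gripper value outside its range is refused whole. OPENING is the opening, from 0 (shut) to 1 (fully open), set as the call begins (- or left out, the last holds). The fingers move at their own pace and stop on an object; FORCE is the grip in N (left out, the last holds). Time passes only in rows, so rows that do not move let the fingers close. It gives the time, the measured TCP pose, the force and the opening at its end, in the units of the state.
- status.sense(): the state, without advancing time (a new reading comes with each control period).
- eyes.capture(name): name is "scene" or "top"; returns the picture (400x640x3 uint8, red, green, blue); there is no depth.
- eyes.get_calibration(name): a dict with "intrinsics" (3x3 intrinsics, pixels), "world_from_camera" (4x4, takes a point from camera to world coordinates). Camera axes: x right, y up, looking along -z (the intrinsics and any distortion apply to the point x, -y, -z); pixel columns grow to the right and rows downward; lengths in m; the calibration is good to about 2 mm. A picture is of the moment at which its call begins. get_calibration takes no time and is no camera call.
- hand_in(): hands the job in, once; it reports no verdict.
Trained networks look in the newest picture that a camera, given by its name, has taken for a name from the list of things; names that differ only in an ending like _2 or _b are one class to them, and where a whole thing is asked for, a point or a joint stands for the part that bears it (a point fixed in the world has none). Each returns a list of dicts, best first, with "conf" (0 to 1); they miss things now and then, are a little off and sometimes report something else, mostly with a low value. They report only what shows in the picture. A call takes as long as a camera call. They do not tell look-alikes from the thing itself.
- nets.look_for(camera, label): "bbox" ([left, top, right, bottom] in pixels, round what is visible of it).
- nets.trace(camera, label): "region" (400x640 bool, what is visible of it) and "bbox" ([left, top, right, bottom] in pixels, round what is visible of it).
- nets.tip_of(camera, label): "xy" ([column, row] in pixels: a listed point, or the origin of a listed thing).
The state is a dict: "t": time; "qpos": joint angles; "dq": joint speeds; "joint_torque": joint torques, N m; "tcp_pos": TCP position; "tool_rot": TCP orientation; "contact_force": force on the tool from outside, world axes, zero at the start; "ft_torque": the same for the moment, N m; "grip_width": opening from 0.0 (shut) to 1.0 (fully open).
Only numpy, scipy, OpenCV 4.12 (cv2) and the standard library are available. Lean on these libraries where they do the work, as an engineer would, in place of code of your own. Each camera call takes 0.05 s, during which the arm holds its last target. There are 200 camera calls.

## Working session

There is one attempt and no reset: what is moved stays moved. The work goes in short steps, Python scripts to look and compute and a shell command to move; the robot and the scene stay as the last step left them, time stands still between calls to the robot, and variables do not carry over. Pictures are saved under pics/ and viewed, about 8 in all and at most 12, crops included, and the job is handed in when it is done.

```bash
ls; mkdir -p pics; cat > h.py <<'E'
import numpy as np, cv2
from scipy.spatial.transform import Rotation as R
from rig import status, eyes, hand_in, nets
def cal(c):
    k=eyes.get_calibration(c); return np.array(k["intrinsics"]),np.array(k["world_from_camera"]),k
def ray(c,p):
    K,T,_=cal(c); d=np.linalg.inv(K)@[p[0],p[1],1]; d=T[:3,:3]@[d[0],-d[1],-d[2]]
    return T[:3,3],d/np.linalg.norm(d)
def onz(c,p,z):
    o,d=ray(c,p); return o+d*(z-o[2])/d[2]
def proj(c,P):
    K,T,_=cal(c); q=np.linalg.inv(T)@np.append(P,1); u=K@[q[0],-q[1],-q[2]]; return u[:2]/u[2]
def snap(c,f,crop=None,s=1):
    im=eyes.capture(c)
    if crop: im=im[crop[1]:crop[3],crop[0]:crop[2]]
    im=cv2.resize(im,None,fx=s,fy=s,interpolation=cv2.INTER_CUBIC)
    cv2.imwrite("pics/"+f,im[:,:,::-1]); 
E
python3 - <<'E'
from h import *
for c in("scene","top"):
    snap(c,c+"0.png"); K,T,k=cal(c); print(c,K.round(1).tolist(),T.round(3).tolist(),[x for x in k if x not in("intrinsics","world_from_camera")])
    for l in("wedge","wedge_window","wedge_nose","microscope","slot_mouth","optical_axis","case","tint_plate"):
        print(l,[(np.round(d["xy"],1).tolist(),round(d["conf"],2)) for d in nets.tip_of(c,l)][:4])
print(status.sense())
E
```

```text
pics
scene [[385.2, 0.0, 319.0], [0.0, 385.2, 198.0], [0.0, 0.0, 1.0]] [[-0.34, -0.581, 0.74, 1.304], [0.94, -0.195, 0.279, 0.35], [-0.017, 0.79, 0.612, 0.802], [0.0, 0.0, 0.0, 1.0]] []
wedge [([266.3, 173.9], 0.78), ([221.8, 211.3], 0.7), ([310.0, 200.8], 0.58)]
wedge_window [([248.7, 217.8], 0.63), ([176.7, 297.8], 0.6), ([240.1, 173.1], 0.57)]
wedge_nose [([179.2, 304.0], 0.71), ([325.9, 207.5], 0.66), ([234.9, 176.8], 0.52)]
microscope []
slot_mouth [([314.8, 207.3], 0.77)]
optical_axis [([326.4, 207.1], 0.71)]
case [([245.0, 212.3], 0.92)]
tint_plate [([237.9, 196.2], 0.7)]
top [[475.8, 0.0, 323.6], [0.0, 475.8, 200.0], [0.0, 0.0, 1.0]] [[-0.001, 0.986, -0.169, 0.309], [-1.0, 0.002, 0.02, 0.066], [0.02, 0.169, 0.985, 1.537], [0.0, 0.0, 0.0, 1.0]] []
wedge [([423.7, 136.9], 0.84), ([414.8, 216.3], 0.64), ([346.2, 268.7], 0.64), ([411.9, 292.5], 0.57)]
wedge_window [([439.4, 285.4], 0.69), ([324.0, 249.3], 0.66), ([399.1, 226.7], 0.64), ([385.4, 211.7], 0.6)]
wedge_nose [([391.7, 117.0], 0.79), ([377.5, 214.1], 0.76), ([316.1, 243.7], 0.55), ([444.1, 283.3], 0.52)]
microscope [([294.0, 177.5], 0.69)]
slot_mouth [([302.9, 159.1], 0.91)]
optical_axis [([291.6, 158.5], 0.67)]
case [([400.2, 227.8], 0.96)]
tint_plate [([416.6, 240.4], 0.8)]
{'t': 0.9, 'qpos': array([-69.20202787,  36.00248934,   2.20641402,  86.94073061,
        -1.54737898,  57.08185703,  -1.14583919]), 'dq': array([0.03198711, 0.0740491 , 0.05767087, 0.04612296, 0.03406606,
       0.05275027, 0.02395498]), 'joint_torque': array([ 3.66526383e-04, -5.49587238e+01,  1.14313424e+00, -1.86946964e+01,
       -5.23801264e-02,  1.56302797e-02, -2.83917593e-06]), 'tcp_pos': array([0.27024308, 0.59117473, 0.40470261]), 'tool_rot': array([-1.79997708e+02, -4.58443941e-03,  6.54299670e+01]), 'contact_force': array([-0.26266577, -0.52188891, -0.43736062]), 'ft_torque': array([ 0.02698463, -0.01658664, -0.05702371]), 'grip_width': 0.9957816553277251}
```

View pics/scene0.png

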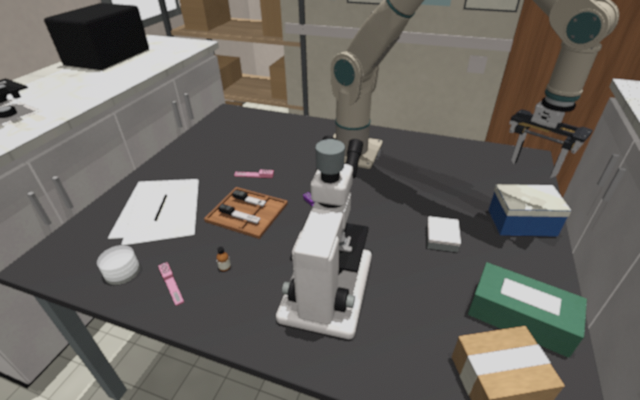

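View pics/top0.png

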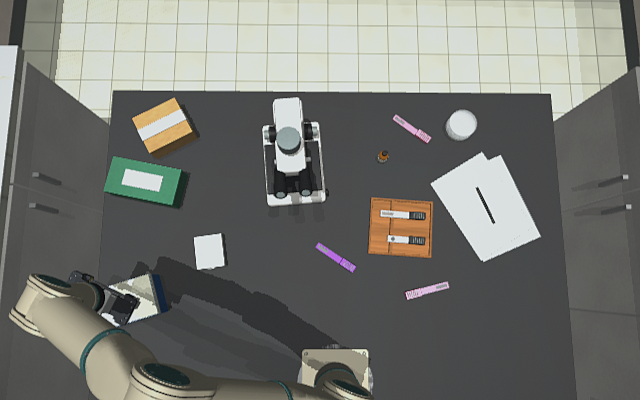

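The scene view shows the microscope at (330,250), and the case at (245,212) with both sliders in it. The top view shows the case at (400,228). The long-bar slider, the wedge, is the upper one, with grip at (415,216) and nose at (380,214). The tint plate is below it at (410,240). The pink and purple sliders are look-alikes.

```bash
python3 - <<'E'
from h import *
im=eyes.capture("top")
a=cv2.resize(im[190:265,360:440],(800,750),interpolation=cv2.INTER_CUBIC)[:600]
b=cv2.resize(im[90:215,250:340],(420,583),interpolation=cv2.INTER_CUBIC)
s=eyes.capture("scene"); b2=cv2.resize(s[130:340,270:380],(380,583*1),interpolation=cv2.INTER_CUBIC)
cv2.imwrite("pics/case.png",a[:,:,::-1]); cv2.imwrite("pics/mic.png",np.hstack([b,b2])[:,:,::-1])
for c in("scene","top"):
  for l in("wedge","microscope","tint_plate","case"):
    for d in nets.trace(c,l)[:4]:
        m=d["region"].astype(np.uint8); r=cv2.minAreaRect(np.argwhere(m)[:,::-1].astype(np.float32)); print(c,l,round(d["conf"],2),np.round(d["bbox"],1).tolist(),np.round(cv2.boxPoints(r),1).tolist(),m.sum())
for n,p,z in(("case",(400.2,227.8),0),("wedge o",(414.8,216.3),.018),("nose",(377.5,214.1),.021),("win",(385.4,211.7),.021),("mouth",(302.9,159.1),.237),("axis",(291.6,158.5),.237),("mic",(294,177.5),0),("tint",(416.6,240.4),.018)):
    print(n,onz("top",p,z).round(4))
for n,p,z in(("case",(245,212.3),0),("wedge o",(221.8,211.3),.018),("win",(248.7,217.8),.021),("mouth",(314.8,207.3),.237),("axis",(326.4,207.1),.237),("tint",(237.9,196.2),.018)):
    print("s",n,onz("scene",p,z).round(4))
E
```

```text
scene wedge 0.84 [216.6, 202.4, 261.1, 220.7] [[216.3000030517578, 211.10000610351562], [219.6999969482422, 200.89999389648438], [258.70001220703125, 213.89999389648438], [255.3000030517578, 224.10000610351562]] 309
scene wedge 0.65 [157.7, 263.0, 183.2, 303.4] [[157.0, 264.6000061035156], [166.89999389648438, 260.70001220703125], [183.3000030517578, 301.70001220703125], [173.39999389648438, 305.6000061035156]] 415
scene wedge 0.64 [236.1, 167.0, 269.7, 178.2] [[234.8000030517578, 170.8000030517578], [271.79998779296875, 168.1999969482422], [272.3999938964844, 175.89999389648438], [235.3000030517578, 178.5]] 215
scene wedge 0.57 [302.7, 193.9, 312.5, 203.7] [[301.6000061035156, 194.1999969482422], [308.3999938964844, 190.8000030517578], [314.3999938964844, 202.8000030517578], [307.6000061035156, 206.1999969482422]] 87
scene microscope 0.86 [277.6, 137.5, 369.0, 341.1] [[274.0, 322.8999938964844], [314.0, 129.5], [393.29998779296875, 145.89999389648438], [353.29998779296875, 339.29998779296875]] 11634
scene tint_plate 0.66 [229.8, 190.0, 262.1, 205.2] [[231.3000030517578, 196.5], [233
[... 1506 characters left out ...]
0.95 [367.0, 194.2, 433.1, 258.0] [[366.3999938964844, 252.5], [370.5, 196.5], [434.1000061035156, 201.1999969482422], [430.0, 257.20001220703125]] 2891
top case 0.19 [381.8, 210.6, 426.2, 218.4] [[380.0, 210.0], [425.0, 210.0], [425.0, 219.0], [380.0, 219.0]] 322
case [ 0.4813 -0.2137  0.    ]
wedge o [ 0.5167 -0.2588  0.018 ]
nose [ 0.5233 -0.1376  0.021 ]
win [ 0.5311 -0.1634  0.021 ]
mouth [0.6486 0.0986 0.237 ]
axis [0.6502 0.1303 0.237 ]
mic [0.6478 0.1334 0.    ]
tint [ 0.4388 -0.262   0.018 ]
s case [ 0.483  -0.2182  0.    ]
s wedge o [ 0.521  -0.2787  0.018 ]
s win [ 0.5246 -0.1794  0.021 ]
s mouth [0.657  0.0953 0.237 ]
s axis [0.6476 0.1206 0.237 ]
s tint [ 0.4339 -0.2692  0.018 ]
```

View pics/case.png

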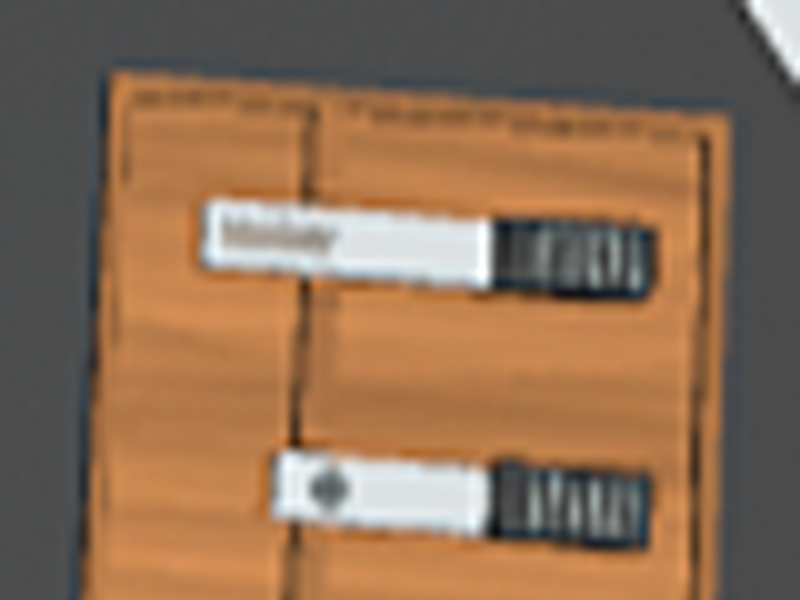

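View pics/mic.png

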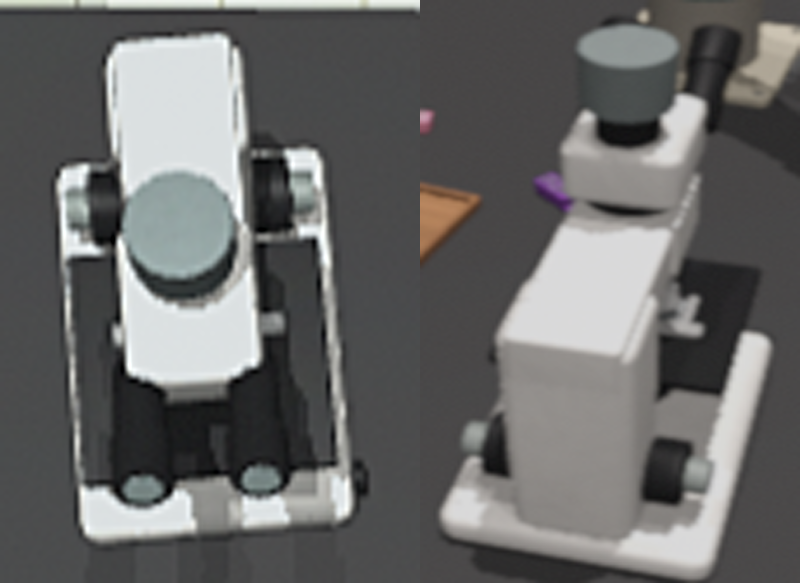

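The case crop confirms that the upper slider is the wedge: long window at crop (275,240), bar nose at (204,235), grip start at (491,253). In the microscope crop the base is turned about 3.6° and the slot face is on the right.

```bash
python3 - <<'E'
from h import *
C=lambda x,y:(360+x/10-.45,190+y/10-.45)
M=lambda x,y:(250+x/4.667-.4,90+y/4.667-.4)
n=onz("top",C(204,235),.024);b=onz("top",C(491,253),.024);r=onz("top",C(655,260),.038);f=onz("top",C(497,255),.038)
print("nose",n,"bound",b,"len",np.linalg.norm(n-b),"rear",r,"front",f,"L",np.linalg.norm(r-n))
ang=lambda a,b:np.degrees(np.arctan2((a-b)[1],(a-b)[0]))
print("yaw bar",ang(n,b),"overall",ang(n,r))
t=onz("top",C(272,486),.024);tb=onz("top",C(487,504),.024);print("tint",t,tb,ang(t,tb))
c=[onz("top",C(x,y),.014) for x,y in((110,72),(731,115))];print("case edge",ang(*c),np.linalg.norm(c[0]-c[1]))
L=[onz("top",M(x,y),.03) for x,y in((62,190),(82,515))];print("base L",ang(*L)); 
Rr=[onz("top",M(x,y),.03) for x,y in((322,165),(352,490))];print("base R",ang(*Rr),Rr,L)
F=[onz("top",M(x,y),.02) for x,y in((100,541),(335,526))];print("base F",ang(*F)-90)
H=[onz("top",M(x,y),.33) for x,y in((120,290),(127,375),(250,250),(261,365))];print("head",np.round(H,4),ang(H[0],H[1]),ang(H[2],H[3]))
print("cyl",onz("top",M(180,220),.41),onz("scene",(270+208/3.4545,130+48/2.776),.41))
E
```

```text
nose [ 0.52627183 -0.1452037   0.024     ] bound [ 0.52057061 -0.23779041  0.024     ] len 0.09276207848670773 rear [ 0.5164452  -0.28747954  0.038     ] front [ 0.51797593 -0.23687861  0.038     ] L 0.14330030247044542
yaw bar 86.47634089708392 overall 86.04899947393231
tint [ 0.44539172 -0.16525305  0.024     ] [ 0.43968205 -0.23396549  0.024     ] 85.2499115891578
case edge 86.11596772179927 0.20327779777981064
base L 4.538461956344818
base R 5.097485387341267 [array([0.8189532 , 0.05261289, 0.03      ]), array([0.58515766, 0.03175754, 0.03      ])] [array([0.79956721, 0.23582852, 0.03      ]), array([0.56723513, 0.21738665, 0.03      ])]
base F 3.823492492852097
head [[0.6439 0.1685 0.33  ]
 [0.595  0.1638 0.33  ]
 [0.6674 0.0958 0.33  ]
 [0.601  0.0893 0.33  ]] 5.46171862133455 5.622040008900794
cyl [0.65989272 0.13081301 0.41      ] [0.66662259 0.13622028 0.41      ]
```

```bash
python3 -m creep '[{"z":-2,"wz":8},{"z":-2.5,"wz":8},{"z":-2.5,"wz":8},{"z":-2.5,"wz":8},{"z":-2.5,"wz":8},{"z":-2.5,"wz":8},{"z":-2.5,"wz":8},{"z":-2,"wz":8},{"z":-1,"wz":5.3}]' 0.55 20
```

```text
schema error: expected keys x, y, z, wx, wy, wz
```

```bash
python3 -m creep '[{"x":0,"y":0,"z":-2,"wx":0,"wy":0,"wz":8},{"x":0,"y":0,"z":-2.5,"wx":0,"wy":0,"wz":8},{"x":0,"y":0,"z":-2.5,"wx":0,"wy":0,"wz":8},{"x":0,"y":0,"z":-2.5,"wx":0,"wy":0,"wz":8},{"x":0,"y":0,"z":-2.5,"wx":0,"wy":0,"wz":8},{"x":0,"y":0,"z":-2.5,"wx":0,"wy":0,"wz":8},{"x":0,"y":0,"z":-2.5,"wx":0,"wy":0,"wz":8},{"x":0,"y":0,"z":-2,"wx":0,"wy":0,"wz":8},{"x":0,"y":0,"z":-1,"wx":0,"wy":0,"wz":5.3}]' 0.55 20
```

```text
t: 2.3
tcp_pos: [0.2703, 0.5912, 0.607]
tool_rot: [-179.8, -0.1, -4.1]
contact_force: [0.9, 0.8, -0.5]
grip_width: 0.549
```

```bash
python3 -m creep '[{"x":0.8,"y":2.2,"z":0,"wx":0,"wy":0,"wz":0},{"x":1.6,"y":4.4,"z":0,"wx":0,"wy":0,"wz":0},{"x":1.6,"y":4.4,"z":0,"wx":0,"wy":0,"wz":0},{"x":1.6,"y":4.4,"z":0,"wx":0,"wy":0,"wz":0},{"x":1.6,"y":4.4,"z":0,"wx":0,"wy":0,"wz":0},{"x":1.6,"y":4.4,"z":0,"wx":0,"wy":0,"wz":0},{"x":1.6,"y":4.4,"z":0,"wx":0,"wy":0,"wz":0},{"x":1.6,"y":4.4,"z":0,"wx":0,"wy":0,"wz":0},{"x":1.6,"y":4.4,"z":0,"wx":0,"wy":0,"wz":0},{"x":1.6,"y":4.4,"z":0,"wx":0,"wy":0,"wz":0},{"x":1.6,"y":4.4,"z":0,"wx":0,"wy":0,"wz":0},{"x":1.6,"y":4.4,"z":0,"wx":0,"wy":0,"wz":0},{"x":1.6,"y":4.4,"z":0,"wx":0,"wy":0,"wz":0},{"x":1.6,"y":4.4,"z":0,"wx":0,"wy":0,"wz":0},{"x":1.6,"y":4.4,"z":1,"wx":0,"wy":0,"wz":0},{"x":1.6,"y":4.4,"z":2,"wx":0,"wy":0,"wz":0},{"x":1.6,"y":4.4,"z":2,"wx":0,"wy":0,"wz":0},{"x":1.6,"y":4.4,"z":2,"wx":0,"wy":0,"wz":0},{"x":1.6,"y":4.4,"z":2,"wx":0,"wy":0,"wz":0},{"x":0.8,"y":2.2,"z":1,"wx":0,"wy":0,"wz":0}]'; python3 -c "
from h import *
s=status.sense();print(s['tcp_pos'],s['tool_rot'])"
```

```text
t: 4.3
tcp_pos: [0.5159, -0.2638, 0.5042]
tool_rot: [179.9, 0.1, -4.1]
contact_force: [0.3, 1.2, 0.2]
grip_width: 0.55
[ 0.51586091 -0.26379234  0.50424237] [ 1.79914014e+02  1.24980810e-01 -4.08213773e+00]
```

```bash
python3 -m creep '[{"x":0.1,"y":0.2,"z":2,"wx":0,"wy":0,"wz":0},{"x":0.1,"y":0.1,"z":4,"wx":0,"wy":0,"wz":0},{"x":0,"y":0,"z":4,"wx":0,"wy":0,"wz":0},{"x":0,"y":0,"z":4,"wx":0,"wy":0,"wz":0},{"x":0,"y":0,"z":4,"wx":0,"wy":0,"wz":0},{"x":0,"y":0,"z":3,"wx":0,"wy":0,"wz":0},{"x":0,"y":0,"z":2,"wx":0,"wy":0,"wz":0},{"x":0,"y":0,"z":0,"wx":0,"wy":0,"wz":0}]'; python3 -c "
from h import *
snap('scene','g1.png',(190,140,310,240),6)
s=status.sense();print(s['tcp_pos'],s['tool_rot'])"
```

```text
t: 5.1
tcp_pos: [0.5172, -0.2626, 0.2735]
tool_rot: [-179.9, 0.3, -3.9]
contact_force: [0.6, 1.1, -0.4]
grip_width: 0.548
[ 0.51778279 -0.26316799  0.2752698 ] [-1.79946318e+02  1.20121485e-01 -3.87286437e+00]
```

View pics/g1.png

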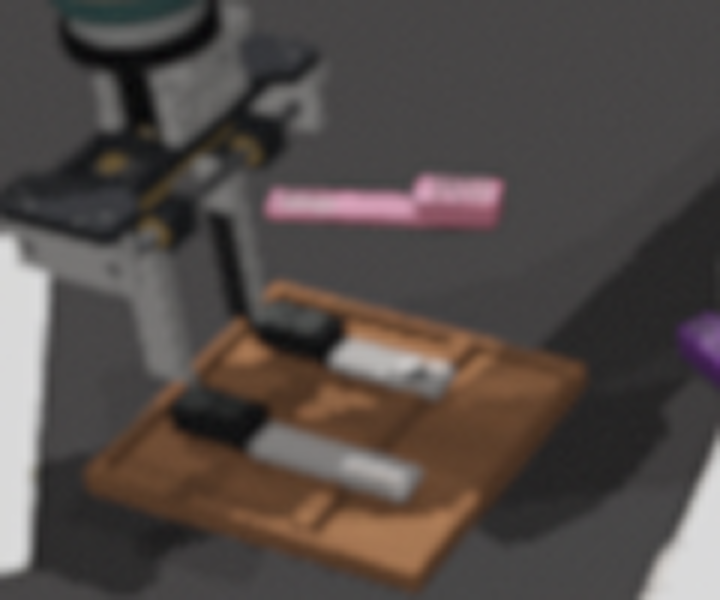

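The fingers straddle the wedge grip (crop (215,410)) and are clear of the tint plate.

```bash
python3 -m creep '[{"x":0,"y":0.2,"z":1.5,"wx":0,"wy":0,"wz":0},{"x":0,"y":0.1,"z":2,"wx":0,"wy":0,"wz":0},{"x":0,"y":0,"z":2,"wx":0,"wy":0,"wz":0},{"x":0,"y":0,"z":0.9,"wx":0,"wy":0,"wz":0},{"x":0,"y":0,"z":0,"wx":0,"wy":0,"wz":0},{"x":0,"y":0,"z":0,"wx":0,"wy":0,"wz":0},{"x":0,"y":0,"z":0,"wx":0,"wy":0,"wz":0}]'; python3 -c "
from h import *
for i in range(3):
  eyes.capture('top');s=status.sense();print(s['tcp_pos'],s['tool_rot'],s['contact_force'])"
```

```text
t: 5.85
tcp_pos: [0.5182, -0.2667, 0.2131]
tool_rot: [180.0, -0.1, -3.9]
contact_force: [0.2, -0.2, -0.5]
grip_width: 0.551
[ 0.51815203 -0.26656641  0.21306098] [ 1.79958145e+02 -9.07141883e-02 -3.85959467e+00] [0.19773142 0.02094399 0.12004683]
[ 0.51812106 -0.26647073  0.21297205] [ 1.79967434e+02 -8.34559403e-02 -3.86065778e+00] [ 0.00836014 -0.57567869 -0.0391633 ]
[ 0.51807025 -0.26644576  0.21283331] [ 1.79971736e+02 -7.22654810e-02 -3.86304472e+00] [0.21198791 0.42519857 0.45550311]
```

```bash
python3 -m creep '[{"x":0,"y":0,"z":0.2,"wx":0,"wy":0,"wz":0},{"x":0,"y":0,"z":0,"wx":0,"wy":0,"wz":0},{"x":0,"y":0,"z":0,"wx":0,"wy":0,"wz":0}]' ; python3 -m creep '[{"x":0,"y":0,"z":0,"wx":0,"wy":0,"wz":0},{"x":0,"y":0,"z":0,"wx":0,"wy":0,"wz":0},{"x":0,"y":0,"z":0,"wx":0,"wy":0,"wz":0},{"x":0,"y":0,"z":0,"wx":0,"wy":0,"wz":0},{"x":0,"y":0,"z":0,"wx":0,"wy":0,"wz":0},{"x":0,"y":0,"z":0,"wx":0,"wy":0,"wz":0},{"x":0,"y":0,"z":0,"wx":0,"wy":0,"wz":0}]' 0 10;  python3 -m creep '[{"x":0,"y":0,"z":0,"wx":0,"wy":0,"wz":0},{"x":0,"y":0,"z":0,"wx":0,"wy":0,"wz":0},{"x":0,"y":0,"z":0,"wx":0,"wy":0,"wz":0},{"x":0,"y":0,"z":0,"wx":0,"wy":0,"wz":0}]' 0 45
```

```text
t: 6.3
tcp_pos: [0.5178, -0.2663, 0.21]
tool_rot: [-180.0, 0.0, -3.9]
contact_force: [0.0, 0.1, 0.3]
grip_width: 0.549
t: 7.0
tcp_pos: [0.5178, -0.2664, 0.2101]
tool_rot: [180.0, 0.0, -3.9]
contact_force: [-0.3, -0.5, -0.1]
grip_width: 0.257
t: 7.4
tcp_pos: [0.5178, -0.2663, 0.2101]
tool_rot: [-180.0, 0.0, -3.9]
contact_force: [-0.1, 0.7, 0.7]
grip_width: 0.251
```

```bash
python3 -m creep '[{"x":0,"y":0,"z":-0.3,"wx":0,"wy":0,"wz":0},{"x":0,"y":0,"z":-0.7,"wx":0,"wy":0,"wz":0},{"x":0,"y":0,"z":-1.5,"wx":0,"wy":0,"wz":0},{"x":0,"y":0,"z":-2.5,"wx":0,"wy":0,"wz":0},{"x":0,"y":0,"z":-3,"wx":0,"wy":0,"wz":0},{"x":0,"y":0,"z":-3,"wx":0,"wy":0,"wz":0},{"x":0,"y":0,"z":-3,"wx":0,"wy":0,"wz":0},{"x":0,"y":0,"z":-3,"wx":0,"wy":0,"wz":-2},{"x":0,"y":0,"z":-2.5,"wx":0,"wy":0,"wz":-2.5},{"x":0,"y":0,"z":-1.4,"wx":0,"wy":0,"wz":-2.5},{"x":0,"y":0,"z":-0.7,"wx":0,"wy":0,"wz":-1.7},{"x":0,"y":0,"z":0,"wx":0,"wy":0,"wz":0}]'; python3 -m creep '[{"x":0.8,"y":-1,"z":0,"wx":0,"wy":0,"wz":0},{"x":1.5,"y":-2,"z":0,"wx":0,"wy":0,"wz":0},{"x":2,"y":-2.5,"z":0,"wx":0,"wy":0,"wz":0},{"x":2.5,"y":-2.5,"z":0,"wx":0,"wy":0,"wz":0},{"x":2.5,"y":-2.5,"z":0,"wx":0,"wy":0,"wz":0},{"x":2.5,"y":-2.5,"z":0,"wx":0,"wy":0,"wz":0},{"x":2,"y":-2.5,"z":0,"wx":0,"wy":0,"wz":0},{"x":1.5,"y":-2,"z":0,"wx":0,"wy":0,"wz":0},{"x":0.8,"y":-1.5,"z":0,"wx":0,"wy":0,"wz":0},{"x":0.4,"y":-0.7,"z":0,"wx":0,"wy":0,"wz":0},{"x":0,"y":0,"z":0,"wx":0,"wy":0,"wz":0},{"x":0,"y":0,"z":0,"wx":0,"wy":0,"wz":0},{"x":0,"y":0,"z":0,"wx":0,"wy":0,"wz":0},{"x":0,"y":0,"z":0,"wx":0,"wy":0,"wz":0},{"x":0,"y":0,"z":0,"wx":0,"wy":0,"wz":0}]'; python3 - <<'E'
from h import *
im=eyes.capture("top"); cv2.imwrite("pics/top_raw.png",im[:,:,::-1]); b=cv2.resize(im[90:215,265:385],(576,600),interpolation=cv2.INTER_CUBIC)
cv2.imwrite("pics/t2.png",b[:,:,::-1])
for l in("wedge_nose","wedge_window","slot_mouth","optical_axis"): print(l,[(np.round(d["xy"],1).tolist(),round(d["conf"],2),onz("top",d["xy"],.237).round(4)) for d in nets.tip_of("top",l)][:3])
im=eyes.capture("scene");cv2.imwrite("pics/s2.png",cv2.resize(im[130:260,220:370],(750,650)[:2] and (690,598),interpolation=cv2.INTER_CUBIC)[:,:,::-1])
for l in("wedge_nose","slot_mouth","optical_axis"): print(l,[(np.round(d["xy"],1).tolist(),round(d["conf"],2),onz("scene",d["xy"],.237).round(4)) for d in nets.tip_of("scene",l)][:3])
s=status.sense();print(s['t'],s['tcp_pos'],s['tool_rot'],s['contact_force'],s['grip_width'])
E
```

```text
t: 8.6
tcp_pos: [0.5177, -0.2664, 0.4268]
tool_rot: [180.0, -0.1, 4.9]
contact_force: [-0.8, 0.3, -1.5]
grip_width: 0.252
t: 10.1
tcp_pos: [0.6654, -0.057, 0.4263]
tool_rot: [180.0, -0.0, 4.8]
contact_force: [0.1, 0.1, -0.5]
grip_width: 0.25
wedge_nose [([392.7, 116.1], 0.84, array([ 0.7766, -0.158 ,  0.237 ])), ([445.3, 284.0], 0.65, array([ 0.3022, -0.2886,  0.237 ])), ([317.5, 157.6], 0.62, array([0.6531, 0.0575, 0.237 ]))]
wedge_window [([397.2, 117.2], 0.87, array([ 0.7734, -0.1709,  0.237 ])), ([295.6, 176.6], 0.72, array([0.5982, 0.1186, 0.237 ])), ([441.0, 283.3], 0.52, array([ 0.3041, -0.277 ,  0.237 ]))]
slot_mouth [([300.0, 161.0], 0.69, array([0.6431, 0.1067, 0.237 ]))]
optical_axis [([287.7, 160.4], 0.78, array([0.6447, 0.1412, 0.237 ]))]
wedge_nose [([300.6, 201.4], 0.81, array([0.647 , 0.0557, 0.237 ])), ([178.2, 301.9], 0.7, array([ 0.987 , -0.0432,  0.237 ])), ([238.6, 198.6], 0.59, array([ 0.6846, -0.09  ,  0.237 ]))]
slot_mouth [([317.1, 205.8], 0.95, array([0.6501, 0.0985, 0.237 ]))]
optical_axis [([326.5, 209.3], 0.63, array([0.6552, 0.1235, 0.237 ])), ([442.3, 239.6], 0.24, array([0.6718, 0.3848, 0.237 ]))]
10.55 [ 0.6656259  -0.05610997  0.42605692] [-1.79998767e+02  2.80855186e-03  4.83499559e+00] [-1.04113488  0.86385395 -0.98086388] 0.2526675949237434
```

View pics/t2.png

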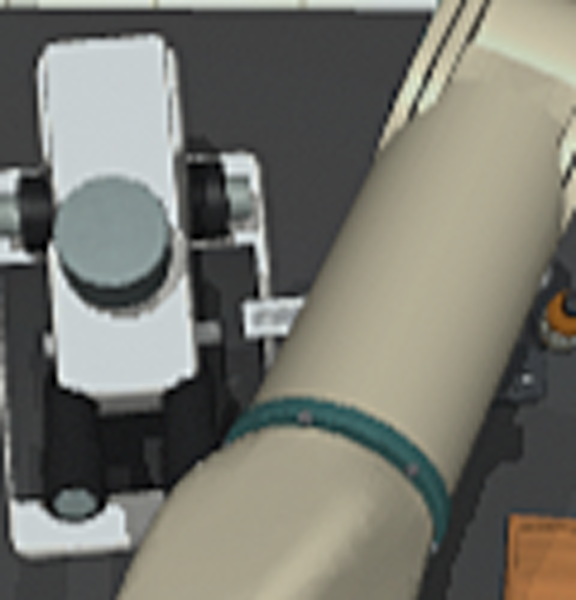

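View pics/s2.png

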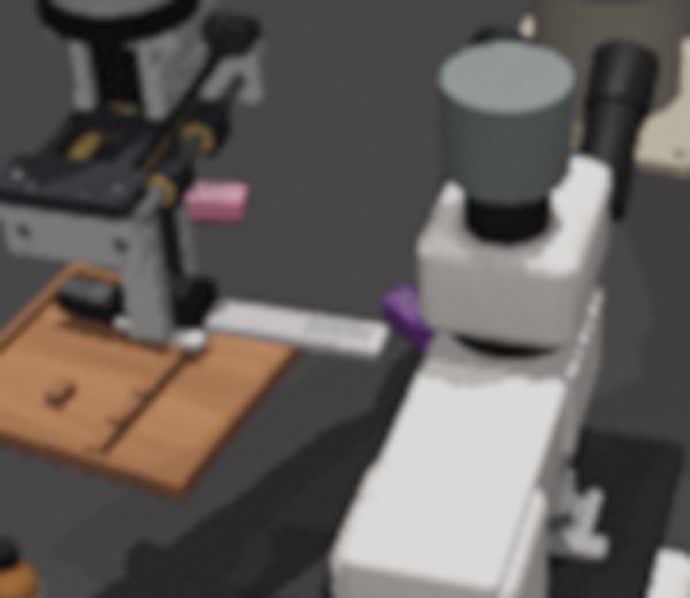

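The wedge is held level, with its nose about 40 mm from the scope. Next I'll fit the stage plate (known x and y extents, z = 0.135) at subpixel level, and check the camera bias against the held wedge.

```bash
cat > fit.py <<'E'
from h import *
from scipy.ndimage import map_coordinates as mc
from scipy.optimize import least_squares
def edge(g,p,n,half=4,pol=0):
    t=np.arange(-half,half+.01,.1); q=p[:,None]+n[:,None]*t
    v=cv2.GaussianBlur(mc(g,[q[1],q[0]],order=3).reshape(1,-1),(0,0),5).ravel(); d=np.gradient(v)
    if pol: d=d*pol
    else: d=abs(d)
    i=d.argmax(); return t[i],d[i]
def fitrect(g,cam,rect,z,x0,segs,pol=0,half=4,thr=2):
    # rect: xmin,xmax,ymin,ymax ; segs: list (side, lo, hi) ranges along the side
    def pts(p,side,u,off=0):
        c,s=np.cos(p[2]),np.sin(p[2])
        l={'x0':(rect[0]-off,u),'x1':(rect[1]+off,u),'y0':(u,rect[2]-off),'y1':(u,rect[3]+off)}[side]
        return np.array([p[0]+c*l[0]-s*l[1],p[1]+s*l[0]+c*l[1],z])
    x=np.array(x0,float); keep=[]
    for it in range(6):
        obs=[]
        for side,lo,hi in segs:
            for u in np.linspace(lo,hi,12):
                a=proj(cam,pts(x,side,u)); b=proj(cam,pts(x,side,u,.01)); n=(b-a)/np.linalg.norm(b-a)
                t,s=edge(g,a,n,half,pol); obs.append((side,u,a+n*t,n,s,t))
        obs=[o for o in obs if o[4]>thr*.1 and abs(o[5])<half-.2]
        f=lambda p:[(proj(cam,pts(p,o[0],o[1]))-o[2])@o[3] for o in obs]
        r=least_squares(f,x,loss='soft_l1',f_scale=.3,x_scale=[.01,.01,.05]); x=r.x; half=max(2,half-.7)
    res=np.array(f(x)); 
    for sd in('x0','x1','y0','y1'):
        k=[abs(q) for q,o in zip(res,obs) if o[0]==sd]; print(sd,len(k),np.round(np.median(k) if k else -1,2),end=' | ')
    print(cam,"x,y,yaw",x[:2].round(4),np.degrees(x[2]).round(2)); return x
E
python3 - <<'E'
from fit import *
g=cv2.imread("pics/top0.png",0).astype(float)
R0=(-.073,.083,-.083,.083)
x0=(.652,.131,np.radians(4.8))
fitrect(g,"top",R0,.135,x0,[('y0',-.06,.075),('y1',-.06,.075),('x0',-.078,.078),('x1',-.078,-.06),('x1',.06,.078)],pol=1)
fitrect(g,"top",R0,.135,x0,[('y0',-.06,.075),('y1',-.06,.075),('x0',-.078,-.06),('x0',.06,.078),('x1',-.078,-.06),('x1',.06,.078)],pol=1)
# head y edges z .33
for z in(.33,.32): fitrect(g,"top",(-.06,.06,-.039,.039),z,x0,[('y0',-.05,.0),('y1',-.05,.0)],pol=-1)
# wedge bar, predicted from kinematics
s=status.sense(); ya=np.radians(s['tool_rot'][2]+90); d=np.array([np.cos(ya),np.sin(ya)])
o=np.array(s['tcp_pos'][:2])+d*.0036; print("pred origin",o, "nose",o+.118*d)
g2=cv2.imread("pics/top_raw.png",0).astype(float)
fitrect(g2,"top",(.025,.118,-.01,.01),.240,(o[0],o[1],ya),[('x1',-.008,.008),('y0',.09,.116),('y1',.09,.116)],pol=-1,half=3)
v=g.copy().astype(np.uint8)
E
```

```text
Traceback (most recent call last):
  File "fit.py", line 25, in fitrect
    r=least_squares(f,x,loss='soft_l1',f_scale=.3,x_scale=[.01,.01,.05]); x=r.x; half=max(2,half-.7)
  File "fit.py", line 24, in <lambda>
    f=lambda p:[(proj(cam,pts(p,o[0],o[1]))-o[2])@o[3] for o in obs]
                 ~~~~^^^^^^^^^^^^^^^^^^^^^^
  File "h.py", line 12, in proj
    K,T,_=cal(c); q=np.linalg.inv(T)@np.append(P,1); u=K@[q[0],-q[1],-q[2]]; return u[:2]/u[2]
          ~~~^^^
  File "h.py", line 5, in cal
    k=eyes.get_calibration(c); return np.array(k["intrinsics"]),np.array(k["world_from_camera"]),k
ValueError: time passes only in moves, steps and waits
```

```bash
sed -i 's/^def cal(c):/from functools import lru_cache\n@lru_cache\ndef cal(c):/' h.py
cat > run1.py <<'E'
from fit import *
g=cv2.imread("pics/top0.png",0).astype(float)
R0=(-.073,.083,-.083,.083)
x0=(.652,.131,np.radians(4.8))
fitrect(g,"top",R0,.135,x0,[('y0',-.06,.075),('y1',-.06,.075),('x0',-.078,.078),('x1',-.078,-.06),('x1',.06,.078)],pol=1)
fitrect(g,"top",R0,.135,x0,[('y0',-.06,.075),('y1',-.06,.075),('x0',-.078,-.06),('x0',.06,.078),('x1',-.078,-.06),('x1',.06,.078)],pol=1)
for z in(.33,.32): fitrect(g,"top",(-.06,.06,-.039,.039),z,x0,[('y0',-.05,.0),('y1',-.05,.0)],pol=-1)
s=status.sense(); ya=np.radians(s['tool_rot'][2]+90); d=np.array([np.cos(ya),np.sin(ya)])
o=np.array(s['tcp_pos'][:2])+d*.0036; print("pred origin",o, "nose",o+.118*d)
g2=cv2.imread("pics/top_raw.png",0).astype(float)
fitrect(g2,"top",(.025,.118,-.01,.01),.240,(o[0],o[1],ya),[('x1',-.008,.008),('y0',.09,.116),('y1',.09,.116)],pol=-1,half=3)
E
python3 run1.py
```

```text
x0 12 0.75 | x1 24 0.1 | y0 12 0.4 | y1 12 0.35 | top x,y,yaw [0.645  0.1304] 5.08
x0 24 0.45 | x1 24 0.2 | y0 12 0.39 | y1 12 0.36 | top x,y,yaw [0.6452 0.1304] 5.23
x0 0 -1 | x1 0 -1 | y0 0 -1 | y1 0 -1 | top x,y,yaw [-6.5897  0.8413] -4.76
x0 0 -1 | x1 0 -1 | y0 0 -1 | y1 0 -1 | top x,y,yaw [1.1999 0.1853] 18.5
pred origin [ 0.66532247 -0.05252278] nose [0.65537667 0.06505732]
x0 0 -1 | x1 12 0.1 | y0 12 0.2 | y1 12 0.3 | top x,y,yaw [ 0.6706 -0.0537] 96.94
```

```bash
cat > ov.py <<'E'
from h import *
import sys
x,y,a=map(float,sys.argv[1:4]); a=np.radians(a)
W=lambda p:np.array([x+np.cos(a)*p[0]-np.sin(a)*p[1],y+np.sin(a)*p[0]+np.cos(a)*p[1],p[2]])
out=[]
for c,f,(u0,v0,u1,v1),S in(("top","top0.png",(255,90,335,210),5),("scene","scene0.png",(270,130,380,310),10/3)):
    im=cv2.imread("pics/"+f)[v0:v1,u0:u1]; im=cv2.resize(im,None,fx=S,fy=S,interpolation=cv2.INTER_CUBIC)
    P=lambda p:tuple(np.round(((proj(c,W(p))-[u0,v0]+.5)*S-.5)*16).astype(int).tolist())
    def L(p,q,col): cv2.line(im,P(p),P(q),col,1,cv2.LINE_AA,4)
    def rect(x0,x1,y0,y1,z,col):
        k=[(x0,y0,z),(x1,y0,z),(x1,y1,z),(x0,y1,z)]
        for i in range(4): L(k[i],k[(i+1)%4],col)
    rect(-.073,.083,-.083,.083,.135,(0,255,0))
    for z in(.33,): L((-.08,-.039,z),(.04,-.039,z),(0,0,255)); L((-.08,.039,z),(.04,.039,z),(0,0,255))
    rect(-.036,.036,-.034,.038,.262,(255,0,0)); rect(-.036,.036,-.034,.038,.212,(255,120,0))
    L((-.125,-.05,.365),(-.125,.05,.365),(255,0,255))
    for i in range(24):
        t=2*np.pi*i/24;t2=2*np.pi*(i+1)/24; L((.032*np.cos(t),.032*np.sin(t),.41),(.032*np.cos(t2),.032*np.sin(t2),.41),(0,255,255))
    out.append(im)
h=600; out=[cv2.copyMakeBorder(o,0,h-o.shape[0],0,0,cv2.BORDER_CONSTANT) for o in out]
cv2.imwrite("pics/"+sys.argv[4],np.hstack(out))
E
python3 ov.py .645 .1304 5.1 ov1.png
```

```text
(no output)
```

View pics/ov1.png

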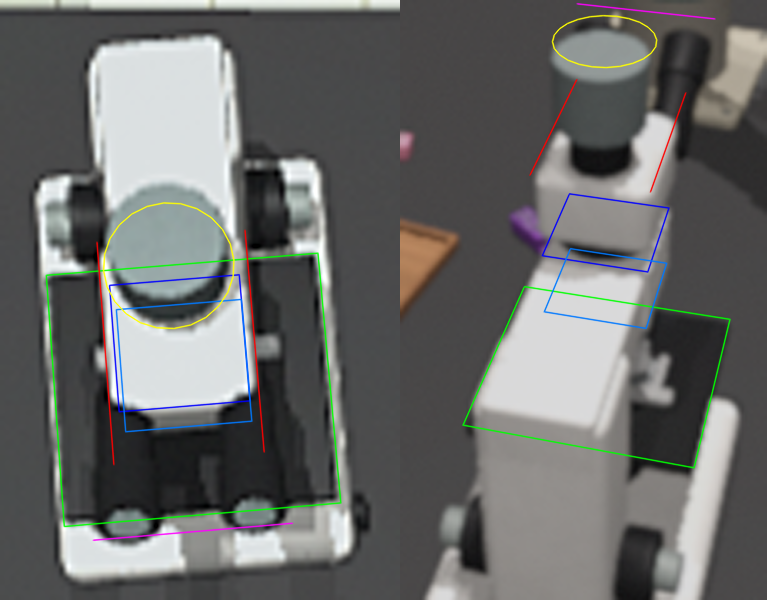

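The overlay fits the stage outline, the eyepiece tips and the housing's -x end under the head, so the axis is at about (0.644, 0.132) with yaw 5.1°. I'll align to that line, stop a few millimetres short of the face, and then advance in small steps while watching the force.

```bash
python3 -m creep '[{"x":-0.2,"y":0,"z":0,"wx":0,"wy":0,"wz":-0.3},{"x":-0.28,"y":-0.4,"z":0,"wx":0,"wy":0,"wz":0},{"x":0,"y":-0.8,"z":0,"wx":0,"wy":0,"wz":0},{"x":0,"y":-0.8,"z":0,"wx":0,"wy":0,"wz":0},{"x":0,"y":-0.5,"z":0,"wx":0,"wy":0,"wz":0},{"x":0,"y":-0.2,"z":0,"wx":0,"wy":0,"wz":0},{"x":0,"y":0,"z":0,"wx":0,"wy":0,"wz":0},{"x":0,"y":0,"z":0,"wx":0,"wy":0,"wz":0},{"x":0,"y":0,"z":0,"wx":0,"wy":0,"wz":0},{"x":0,"y":0,"z":0,"wx":0,"wy":0,"wz":0},{"x":0,"y":0,"z":0,"wx":0,"wy":0,"wz":0},{"x":0,"y":0,"z":0,"wx":0,"wy":0,"wz":0}]'; python3 - <<'E'
from fit import *
im=eyes.capture("top"); cv2.imwrite("pics/top_raw2.png",im[:,:,::-1]); sc=eyes.capture("scene"); cv2.imwrite("pics/sc_raw2.png",sc[:,:,::-1])
s=status.sense();print(s['t'],s['tcp_pos'],s['tool_rot'],s['contact_force'])
ya=np.radians(s['tool_rot'][2]+90); d=np.array([np.cos(ya),np.sin(ya)])
o=np.array(s['tcp_pos'][:2])+d*.0036; print("pred nose",o+.118*d)
g2=cv2.cvtColor(im,cv2.COLOR_RGB2GRAY).astype(float)
x=fitrect(g2,"top",(.025,.118,-.01,.01),.240,(o[0],o[1],ya),[('x1',-.008,.008),('y0',.08,.116),('y1',.08,.116)],pol=-1,half=3)
print("nose fit",x[:2]+.118*np.array([np.cos(x[2]),np.sin(x[2])]))
E
```

```text
t: 11.75
tcp_pos: [0.6584, -0.0298, 0.4261]
tool_rot: [180.0, 0.0, 5.1]
contact_force: [1.0, 0.6, -0.8]
grip_width: 0.252
11.85 [ 0.65841859 -0.02974216  0.42607389] [-1.79996153e+02  2.55618379e-03  5.12318242e+00] [-0.19983114 -0.1271232   0.04678905]
pred nose [0.64756004 0.09137205]
x0 0 -1 | x1 12 0.29 | y0 12 0.41 | y1 6 0.35 | top x,y,yaw [ 0.6737 -0.0304] 102.46
nose fit [0.64821094 0.08477211]
```

```bash
Z='"z":0,"wx":0,"wy":0,"wz":0'; python3 -m creep '[{"x":0,"y":-0.2,"z":0,"wx":0,"wy":0,"wz":0},{"x":0,"y":-0.2,"z":0,"wx":0,"wy":0,"wz":0},{"x":0,"y":-0.1,"z":0,"wx":0,"wy":0,"wz":0},{"x":0,"y":0,"z":0,"wx":0,"wy":0,"wz":0},{"x":0,"y":0,"z":0,"wx":0,"wy":0,"wz":0}]'; python3 -m creep '[{"x":0,"y":-0.1,"z":0,"wx":0,"wy":0,"wz":0},{"x":0,"y":0,"z":0,"wx":0,"wy":0,"wz":0}]'; python3 -m creep '[{"x":0,"y":-0.1,"z":0,"wx":0,"wy":0,"wz":0},{"x":0,"y":0,"z":0,"wx":0,"wy":0,"wz":0}]'; python3 -m creep '[{"x":0,"y":-0.1,"z":0,"wx":0,"wy":0,"wz":0},{"x":0,"y":0,"z":0,"wx":0,"wy":0,"wz":0}]'
```

```text
t: 12.35
tcp_pos: [0.658, -0.0246, 0.4261]
tool_rot: [180.0, -0.0, 5.1]
contact_force: [0.5, -0.6, -1.7]
grip_width: 0.254
t: 12.55
tcp_pos: [0.6579, -0.0236, 0.4261]
tool_rot: [-180.0, 0.0, 5.1]
contact_force: [-0.7, 0.8, -1.4]
grip_width: 0.253
t: 12.75
tcp_pos: [0.6578, -0.0228, 0.4262]
tool_rot: [180.0, -0.0, 5.1]
contact_force: [0.1, 0.1, -1.0]
grip_width: 0.248
t: 12.95
tcp_pos: [0.6577, -0.0224, 0.4262]
tool_rot: [179.9, -0.0, 5.1]
contact_force: [0.1, -2.6, 0.5]
grip_width: 0.251
```

```bash
python3 -m creep '[{"x":0,"y":-0.05,"z":0,"wx":0,"wy":0,"wz":0},{"x":0,"y":0,"z":0,"wx":0,"wy":0,"wz":0}]'; python3 -c "
from h import *
for i in range(3):
  eyes.capture('top');s=status.sense();print(s['tcp_pos'],s['tool_rot'],s['contact_force'],s['ft_torque'])"
```

```text
t: 13.15
tcp_pos: [0.6578, -0.0208, 0.4261]
tool_rot: [-180.0, -0.0, 5.1]
contact_force: [0.2, -1.0, -1.0]
grip_width: 0.252
[ 0.65782789 -0.02066777  0.42607691] [-1.79944853e+02 -2.83066831e-02  5.14408482e+00] [ 0.79634405 -0.5273824  -1.01108005] [-0.16512879 -0.1511796  -0.08132841]
[ 0.65780437 -0.02066534  0.42606445] [-1.79946505e+02 -2.19320030e-02  5.14614573e+00] [-0.01045814  0.20592253 -1.24197591] [-0.14663785 -0.13372456 -0.06766028]
[ 0.65780378 -0.02067647  0.42607528] [-1.79952763e+02 -2.16001557e-02  5.15106755e+00] [ 1.33840736 -0.9858953  -1.05347689] [-0.12355987 -0.19434635 -0.11278614]
```

```bash
for i in 1; do python3 -m creep '[{"x":0,"y":-0.1,"z":0,"wx":0,"wy":0,"wz":0},{"x":0,"y":0,"z":0,"wx":0,"wy":0,"wz":0},{"x":0,"y":0,"z":0,"wx":0,"wy":0,"wz":0}]'; done; python3 -m creep '[{"x":0,"y":-0.1,"z":0,"wx":0,"wy":0,"wz":0},{"x":0,"y":0,"z":0,"wx":0,"wy":0,"wz":0},{"x":0,"y":0,"z":0,"wx":0,"wy":0,"wz":0}]'
```

```text
t: 13.6
tcp_pos: [0.6576, -0.0199, 0.4261]
tool_rot: [-180.0, -0.0, 5.1]
contact_force: [0.5, -0.8, 0.0]
grip_width: 0.25
t: 13.9
tcp_pos: [0.6575, -0.0192, 0.4261]
tool_rot: [180.0, -0.0, 5.1]
contact_force: [2.0, -0.4, 0.2]
grip_width: 0.252
```

```bash
python3 -m creep '[{"x":0,"y":-0.1,"z":0,"wx":0,"wy":0,"wz":0},{"x":0,"y":0,"z":0,"wx":0,"wy":0,"wz":0},{"x":0,"y":0,"z":0,"wx":0,"wy":0,"wz":0}]'; python3 -m creep '[{"x":0,"y":-0.1,"z":0,"wx":0,"wy":0,"wz":0},{"x":0,"y":0,"z":0,"wx":0,"wy":0,"wz":0},{"x":0,"y":0,"z":0,"wx":0,"wy":0,"wz":0}]';  python3 -m creep '[{"x":0,"y":-0.1,"z":0,"wx":0,"wy":0,"wz":0},{"x":0,"y":0,"z":0,"wx":0,"wy":0,"wz":0},{"x":0,"y":0,"z":0,"wx":0,"wy":0,"wz":0}]'; python3 -c "
from h import *
f=[]
for i in range(6):
  eyes.capture('top');s=status.sense();f.append(np.r_[s['tcp_pos'],s['contact_force'],s['ft_torque']])
print(np.mean(f,0).round(3))"
```

```text
t: 14.2
tcp_pos: [0.6574, -0.0182, 0.4261]
tool_rot: [180.0, -0.0, 5.1]
contact_force: [2.2, -0.8, -0.4]
grip_width: 0.253
t: 14.5
tcp_pos: [0.6573, -0.0171, 0.4261]
tool_rot: [-180.0, -0.0, 5.1]
contact_force: [2.1, -0.8, 0.0]
grip_width: 0.25
t: 14.8
tcp_pos: [0.6573, -0.0161, 0.4261]
tool_rot: [-180.0, -0.0, 5.1]
contact_force: [1.8, -0.1, 0.3]
grip_width: 0.253
[ 0.657 -0.016  0.426  1.742 -0.484 -0.464 -0.195 -0.357 -0.196]
```

There's almost no force along the insertion and about 1.8 N towards +x acting at the nose. So the nose is in the slot, rubbing on its -x wall; I'll shift towards +x.

```bash
python3 -m creep '[{"x":0.06,"y":0,"z":0,"wx":0,"wy":0,"wz":0},{"x":0,"y":-0.1,"z":0,"wx":0,"wy":0,"wz":0},{"x":0,"y":-0.1,"z":0,"wx":0,"wy":0,"wz":0},{"x":0,"y":-0.1,"z":0,"wx":0,"wy":0,"wz":0},{"x":0,"y":0,"z":0,"wx":0,"wy":0,"wz":0},{"x":0,"y":0,"z":0,"wx":0,"wy":0,"wz":0}]'; cat > ff.py <<'E'
from h import *
f=[]
for i in range(5):
  eyes.capture('top');s=status.sense();f.append(np.r_[s['tcp_pos'],s['contact_force'],s['ft_torque']])
print(s['t'],np.mean(f,0).round(4).tolist(),s['tool_rot'].round(2))
E
python3 ff.py
```

```text
t: 15.7
tcp_pos: [0.6574, -0.0128, 0.426]
tool_rot: [-180.0, 0.0, 5.2]
contact_force: [1.2, 0.7, -1.4]
grip_width: 0.252
15.95 [0.6575, -0.013, 0.426, 0.5773, 0.5251, -0.7282, -0.0199, -0.0429, -0.0185] [-1.7999e+02  2.0000e-02  5.1400e+00]
```

```bash
python3 -m creep '[{"x":0.02,"y":-0.15,"z":0,"wx":0,"wy":0,"wz":0},{"x":0,"y":-0.15,"z":0,"wx":0,"wy":0,"wz":0},{"x":0,"y":-0.15,"z":0,"wx":0,"wy":0,"wz":0},{"x":0,"y":-0.15,"z":0,"wx":0,"wy":0,"wz":0},{"x":0,"y":-0.15,"z":0,"wx":0,"wy":0,"wz":0},{"x":0,"y":-0.15,"z":0,"wx":0,"wy":0,"wz":0},{"x":0,"y":0,"z":0,"wx":0,"wy":0,"wz":0},{"x":0,"y":0,"z":0,"wx":0,"wy":0,"wz":0}]'; python3 ff.py
```

```text
t: 16.75
tcp_pos: [0.6569, -0.0042, 0.4261]
tool_rot: [180.0, 0.0, 5.1]
contact_force: [-1.0, 0.2, -0.3]
grip_width: 0.251
17.0 [0.6569, -0.0043, 0.4261, -0.2529, -0.2571, -0.9862, -0.09, 0.0619, -0.0265] [180.     0.     5.12]
```

```bash
python3 -m creep '[{"x":0,"y":-0.15,"z":0,"wx":0,"wy":0,"wz":0},{"x":0,"y":-0.15,"z":0,"wx":0,"wy":0,"wz":0},{"x":0,"y":-0.15,"z":0,"wx":0,"wy":0,"wz":0},{"x":0,"y":-0.15,"z":0,"wx":0,"wy":0,"wz":0},{"x":0,"y":-0.15,"z":0,"wx":0,"wy":0,"wz":0},{"x":0,"y":-0.15,"z":0,"wx":0,"wy":0,"wz":0},{"x":0,"y":0,"z":0,"wx":0,"wy":0,"wz":0},{"x":0,"y":0,"z":0,"wx":0,"wy":0,"wz":0}]'; python3 ff.py;  python3 -m creep '[{"x":0,"y":-0.15,"z":0,"wx":0,"wy":0,"wz":0},{"x":0,"y":-0.15,"z":0,"wx":0,"wy":0,"wz":0},{"x":0,"y":-0.15,"z":0,"wx":0,"wy":0,"wz":0},{"x":0,"y":-0.15,"z":0,"wx":0,"wy":0,"wz":0},{"x":0,"y":0,"z":0,"wx":0,"wy":0,"wz":0},{"x":0,"y":0,"z":0,"wx":0,"wy":0,"wz":0}]'; python3 ff.py
```

```text
t: 17.8
tcp_pos: [0.6561, 0.0048, 0.4261]
tool_rot: [180.0, 0.0, 5.1]
contact_force: [0.4, -0.1, -1.0]
grip_width: 0.253
18.05 [0.6561, 0.0047, 0.4261, 0.0424, -0.193, -0.4749, -0.0792, 0.0412, -0.0054] [180.     0.     5.12]
t: 18.65
tcp_pos: [0.6556, 0.0108, 0.4261]
tool_rot: [180.0, 0.0, 5.1]
contact_force: [0.4, -0.2, -0.7]
grip_width: 0.251
18.9 [0.6556, 0.0107, 0.4261, -0.2854, 0.0499, -0.5891, -0.0623, 0.0415, -0.0024] [-180.      0.      5.12]
```

Running free. Continuing to about 2 mm short of the estimated stop.

```bash
python3 -m creep '[{"x":0,"y":-0.15,"z":0,"wx":0,"wy":0,"wz":0},{"x":0,"y":-0.15,"z":0,"wx":0,"wy":0,"wz":0},{"x":0,"y":-0.15,"z":0,"wx":0,"wy":0,"wz":0},{"x":0,"y":-0.15,"z":0,"wx":0,"wy":0,"wz":0},{"x":0,"y":-0.15,"z":0,"wx":0,"wy":0,"wz":0},{"x":0,"y":-0.15,"z":0,"wx":0,"wy":0,"wz":0},{"x":0,"y":0,"z":0,"wx":0,"wy":0,"wz":0},{"x":0,"y":0,"z":0,"wx":0,"wy":0,"wz":0}]'; python3 ff.py;  python3 -m creep '[{"x":0,"y":-0.15,"z":0,"wx":0,"wy":0,"wz":0},{"x":0,"y":-0.15,"z":0,"wx":0,"wy":0,"wz":0},{"x":0,"y":-0.15,"z":0,"wx":0,"wy":0,"wz":0},{"x":0,"y":-0.15,"z":0,"wx":0,"wy":0,"wz":0},{"x":0,"y":-0.15,"z":0,"wx":0,"wy":0,"wz":0},{"x":0,"y":-0.15,"z":0,"wx":0,"wy":0,"wz":0},{"x":0,"y":-0.15,"z":0,"wx":0,"wy":0,"wz":0},{"x":0,"y":0,"z":0,"wx":0,"wy":0,"wz":0},{"x":0,"y":0,"z":0,"wx":0,"wy":0,"wz":0}]'; python3 ff.py; python3 - <<'E'
from h import *
a=cv2.resize(eyes.capture("top")[90:215,265:385],(560,583),interpolation=cv2.INTER_CUBIC)
cv2.imwrite("pics/t3.png",a[:,:,::-1])
b=cv2.resize(eyes.capture("scene")[130:260,220:370],(690,598),interpolation=cv2.INTER_CUBIC)
cv2.imwrite("pics/s3.png",b[:,:,::-1])
E
```

```text
t: 19.7
tcp_pos: [0.6548, 0.0197, 0.4261]
tool_rot: [180.0, 0.0, 5.1]
contact_force: [-0.2, -0.2, -1.4]
grip_width: 0.248
19.95 [0.6548, 0.0196, 0.4261, -0.0747, -0.1, -1.5646, -0.0579, 0.0555, -0.0046] [-180.     -0.      5.12]
t: 20.85
tcp_pos: [0.6539, 0.0302, 0.4261]
tool_rot: [180.0, -0.0, 5.1]
contact_force: [0.2, 0.4, -1.6]
grip_width: 0.255
21.1 [0.6538, 0.0301, 0.4261, -0.6642, -0.3998, -0.4688, -0.0822, 0.0425, 0.009] [180.     0.     5.12]
```

View pics/s3.png

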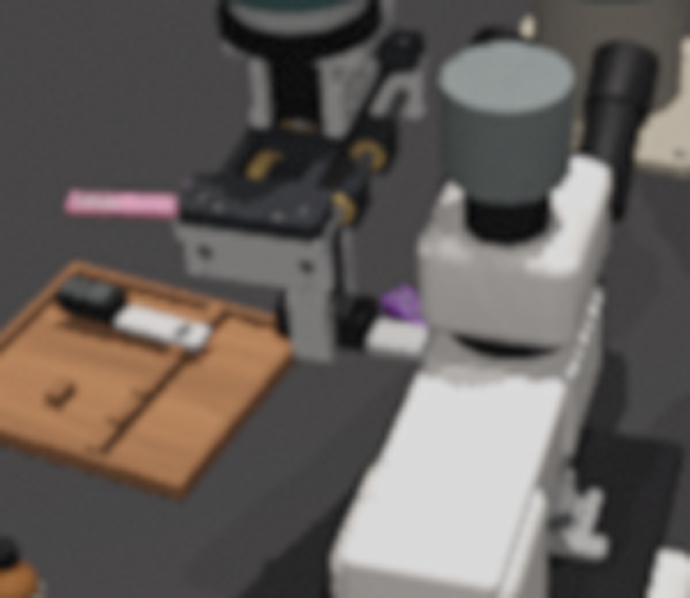

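The bar is visibly in the housing, and the tint plate is undisturbed in the case. Two estimates put the final TCP y at 0.0338 (stage fit) and 0.0344 (brief face touch at -0.0224 plus 57 mm). I'll go to 0.0342.

```bash
python3 -m creep '[{"x":0,"y":-0.15,"z":0,"wx":0,"wy":0,"wz":0},{"x":0,"y":-0.15,"z":0,"wx":0,"wy":0,"wz":0},{"x":0,"y":-0.11,"z":0,"wx":0,"wy":0,"wz":0},{"x":0,"y":0,"z":0,"wx":0,"wy":0,"wz":0},{"x":0,"y":0,"z":0,"wx":0,"wy":0,"wz":0},{"x":0,"y":0,"z":0,"wx":0,"wy":0,"wz":0},{"x":0,"y":0,"z":0,"wx":0,"wy":0,"wz":0},{"x":0,"y":0,"z":0,"wx":0,"wy":0,"wz":0}]'; python3 ff.py; python3 - <<'E'
from fit import *
im=eyes.capture("scene"); im0=cv2.imread("pics/scene0.png")[:,:,::-1]
# predicted pixel of grip front (bar/grip boundary) at bar top, and mouth, in scene
s=status.sense(); ya=np.radians(s['tool_rot'][2]+90); d=np.array([np.cos(ya),np.sin(ya),0])
o=np.r_[s['tcp_pos'][:2],0]+d*.0036+[0,0,.240]
for n,u in(("gripfront",.025),("mouth",.061)): print(n,proj("scene",o+u*d).round(1),(o+u*d).round(4))
for l in("slot_mouth","wedge","optical_axis"): print(l,[(np.round(q["xy"],1).tolist(),round(q["conf"],2)) for q in nets.tip_of("scene",l)][:3])
b=cv2.resize(im[170:230,270:350],(800,600),interpolation=cv2.INTER_CUBIC); cv2.imwrite("pics/s4.png",b[:,:,::-1])
E
```

```text
t: 22.0
tcp_pos: [0.6535, 0.0342, 0.4261]
tool_rot: [-180.0, 0.0, 5.1]
contact_force: [-0.6, 0.5, -0.1]
grip_width: 0.253
22.25 [0.6535, 0.0342, 0.4261, -0.0955, -0.0051, -0.5389, -0.0792, 0.0407, 0.0169] [-180.     -0.      5.13]
gripfront [302.7 202. ] [0.6509 0.0628 0.24  ]
mouth [317.5 204.2] [0.6477 0.0986 0.24  ]
slot_mouth [([315.0, 205.8], 0.86)]
wedge [([168.1, 274.4], 0.86), ([288.9, 201.2], 0.66), ([265.2, 174.5], 0.48)]
optical_axis [([327.6, 207.8], 0.93), ([223.6, 266.7], 0.3)]
```

View pics/s4.png

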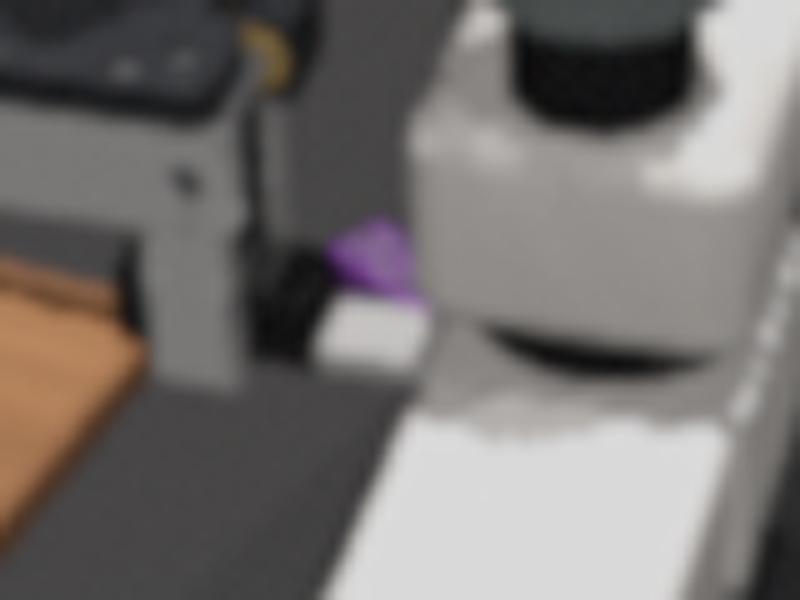

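```bash
python3 -c "
from h import *
print(hand_in()); s=status.sense(); print(s['t'],s['tcp_pos'],s['contact_force'],s['grip_width'])"
```

```text
the job is handed in; nothing more can be done
None
the job is handed in; nothing more can be done
```

I took the quartz wedge out of its case and passed it nose first into the microscope's accessory slot. I handed it in at about 22 s of the 51 s, with the gripper still holding it at a 45 N setting.

**Insertion:** The largest force I read was about 2.6 N, when the nose briefly caught the slot face on entry. It then rubbed one side wall at about 1.8 N until I shifted it 0.6 mm sideways. After that it ran in freely.

**Final state:** At the last reading the contact force was within noise (0.5 N or less) and the tool was level. It stood at yaw 5.1°, matching the microscope to within my measurement. The gripper opening read about 24 mm, which is the width of the grip block.

**Depth:** Two estimates of the final TCP y position agreed to 0.6 mm: 33.8 mm from the camera fit of the stage plate, and 34.4 mm from the face touch plus the 57 mm travel. I stopped at 34.2 mm. I did not touch the slot's blind end, so depth rests on these two estimates, to about 1 mm.

**Disagreements:** The network's points for the slot mouth and optical axis scattered by several millimetres, so I used them only as a rough check. Two image fits also failed: the head edges gave nothing usable, and the yaw fitted to the held bar was unreliable. I used the tool's yaw instead.

**Bystanders:** The tint plate still lay in the case in the later view. I never approached the oil bottle, slide box or the pink and purple look-alikes, but did not check each one at the end.

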